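Seat a sample carousel on its key and lock it down

ROBOT

A 7-joint arm with a two-finger parallel gripper is mounted at the origin on a cart in front of the work surface, level with it; the furniture and walls round the work are solid. World frame = base frame: x ahead of the robot, y to its left, z up, the work surface at z = 0. Lengths are in mm, angles in rad, forces in N, time in s.
With the tool pointing down it reaches from about 375 to 925 mm from the base axis. Payload 3.1 kg.
Tool frame: the origin (TCP) lies between the finger pads; the fingertips stand 19 mm ahead of it and the grasp point (between the pads) is the TCP; z points along the fingers, y is the direction in which the jaws open and shut (so a half turn about z gives the same grasp; the last joint's range is limited). The gripper opens to 85 mm and grips with 20 to 120 N. Pads are 22 mm wide; open, the fingers measure 114 mm over their backs; the gripper's body (76 mm by 85 mm) begins 54 mm behind the grasp point. The pads swing forward as they close: fully open they stand 13 mm farther back than shut.
Start: joints at [1.058, 0.383, 0.044, 1.598, -0.018, 1.161, -0.05], TCP at [261.973, -594.873, 250.269] pointing down, gripper open.
Joint ranges: [-2.61, 2.61], [-0.41, 2.15], [-1.48, 1.57], [0, 2.5], [-1.57, 4.71], [0.05, 1.97], [-2.85, 2.85]. Speed limits (rad/s): [2.79, 2.79, 3.14, 3.14, 3.14, 3.14, 3.14].

INTERFACE

Orientations are given as a rotation vector (axis times angle).
In Python, from cell import * gives the robot as it stands.
- The arm moves only by the tool send_rows, never from a script. Its argument "series" is a list of rows, each an object of numbers: "x", "y", "z": the shift along the world's x, y, z in mm; "ax", "ay", "az": the turn, a rotation vector about the world's x, y, z in rad; "gripper": the closure, from 0 (fully open) to 1 (shut). In form: [{"x": .., "y": .., "z": .., "ax": .., "ay": .., "az": .., "gripper": ..}, ...]. A call has 1 to 10 rows; each row is the pose to reach, as a shift and turn from the pose commanded when the call began; what a row does not reach only later rows make up. A row lasts 1/8 s, in which the tool goes at most 62.5 mm and 10.7 degrees, less where a joint would pass 70% of its speed; a pose out of reach is approached as far as the arm can. A call with a gripper value outside its range is refused whole. The fingers move at their own pace and stop on an object; "newtons" is the grip in N (left out, the last holds). Time passes only in rows, so rows that repeat a pose let the fingers close. It gives the time, the measured TCP pose, the force and the opening at its end, in the units of the state.
- sense(): the state, without advancing time (a new reading comes with each control period).
- get_image(name): name is "scene" or "top"; returns a dict with "pixels" (420x560x3 uint8, blue, green, red), "K" (3x3 intrinsics, pixels), "eye" and "attitude" of the camera in the world. Camera axes: x right, y down, z forward; pixel columns grow to the right and rows downward; lengths in mm; the calibration is good to about 2 mm. A picture is of the moment at which its call begins. There is no depth.
- sign_off(): hands the job in, once; it reports no verdict.
The state is a dict: "time": time; "qpos": joint angles; "joint_velocities": joint speeds; "effort": joint torques, N m; "tool_pos": TCP position; "orientation": TCP orientation; "contact_force": force on the tool from outside, world axes, zero at the start; "wrist_torque": the same for the moment, N m; "opening": finger opening in mm.
Only numpy, scipy, OpenCV 4.12 (cv2) and the standard library are available. Lean on these libraries where they do the work, as an engineer would, in place of code of your own. Each camera call takes 0.05 s, during which the arm holds its last target.

TASK

The empty sample carousel sits on the sampler's spindle but rides high, because the notch in its rim is not over the locating key. With a fingertip push it round until the notch stands over the key, press down on its hub until it is fully seated, then push the hold-down slide all the way in over the rim. Never lift or tip the carousel, and leave everything else on the desk where it is.

Things in the scene. Friction and masses are not known exactly. Their poses are not given: they have to be found in the camera images.
- sampler: White sampler unit fixed to the desk: housing 230 x 230 mm, top face 45 mm high, with a rear hump 75 mm high reaching 157 mm behind the spindle. Origin: on the desk under the spindle axis; x points to the hump at the rear, y left, z up. On top: spindle (16 mm thick), black collar round it, locating key at the front (-x) edge, hold-down slide at the front left.
- collar (a joint): Stiff collar round the spindle, 72 mm in diameter, that carries the carousel: m sunk, 0 = carousel riding high, 0.009 = carousel seated. It sinks only under about 5 N of push or more on the carousel, has no spring, and stays where it is pushed.
- key (a point): Locating key: an upright steel rib with a rounded crest, 10 mm wide, from 87 to 106 mm from the spindle axis, so that its outer end shows beyond the carousel's rim. This point is on the crest, 92 mm from the axis, 58.5 mm above the desk, 1.5 mm below the carousel while it rides high.
- carousel: Loose grey carousel, 0.35 kg, threaded on the spindle, free to turn either way: disc 190 mm wide, 8 mm thick, with a round hub. Origin: centre of its underside, 60 mm above the desk riding high, 51 mm seated; z up. Six round tube sleeves, 22 mm wide, tops 38 mm over the underside, stand 72 mm from the axis at 30, 90, 150 ... degrees in this frame. Seated, its x is parallel to the sampler's.
- notch (a point): The one notch in the carousel's rim, on its own -x side midway between two sleeves: 15 mm wide, open outward, cut in from 95 to 84 mm from the axis. This point is at the underside, 92 mm from the axis; seen from above it coincides with the key's point when the notch is over the key.
- hub_top (a point): Centre of the flat top of the carousel's hub, 80 mm in diameter, with a thin metal cap; 96 mm above the desk riding high, 87 mm when seated (36 mm over the underside). A thin radial web, 18 mm high over the disc, joins the hub to each sleeve; between neighbouring sleeves 50 mm are free.
- catch (a joint): Hold-down slide, m: 0 = drawn out, clear of the rim; 0.016 = fully in, its toe over the rim of the seated carousel. It moves straight toward the spindle axis, on a line 125 degrees counter-clockwise (from above) from the sampler's x axis. It needs about 2 N and stays where it is left. While the carousel is not seated, its rim blocks the slide at about 0.006.
- catch_tab (a point): Middle of the outer face of the slide's upright steel thumb tab (18 mm wide, 6 mm thick), 127 mm from the axis when drawn out, 81 mm above the desk; tab top 90 mm above the desk. The guide under it is 66.5 mm high, 26 mm wide and reaches 130 mm from the axis. Pushing this face toward the spindle drives the slide in.
- forceps: Bystander: steel forceps, 125 mm long, 10 mm high, lying flat beside the sampler. Origin at its underside.
- test_strip_box: Bystander: small black canister, 37 x 37 x 63 mm, standing beside the sampler. Origin at its underside.
- oil_bottle: Bystander: dropper bottle with a black cap, 30 mm across, 78 mm high, at the rear left corner of the sampler. Origin at its underside.
- slide_box: Bystander: grey slide box, 91 x 105 x 37 mm, left of the tall analyser. Origin at its underside.
- mouse: Bystander: computer mouse, 111 x 63 x 34 mm, at the left. Origin at its underside.

How it is judged:
By the outcome, as a careful person would: the job done as asked, in the order asked, and still so for the second after the job is handed in, with the robot touching nothing.
It also fails if it takes over 59 s, if anything falls off the work surface, if the arm or the gripper's body presses on something with over 40 N, if the wrist force passes 120 N, or if a joint passes its speed limit or range.

## Working session

There is one attempt and no reset: what is moved stays moved. The work goes in short steps, Python scripts to look and compute and a tool call to move; the robot and the scene stay as the last step left them, time stands still between calls to the robot, and variables do not carry over. Pictures are saved under pics/ and viewed, and the job is handed in when it is done.

Besides the shell and the picture viewer there is one more tool, called after "Call:" as name(argument=value, ...) on one line, values as JSON. send_rows: Moves the arm, as the interface text tells. Its arguments: {"type":"object","properties":{"series":{"type":"array","items":{"type":"object","properties":{"x":{"type":"number"},"y":{"type":"number"},"z":{"type":"number"},"ax":{"type":"number"},"ay":{"type":"number"},"az":{"type":"number"},"gripper":{"type":"number"}}}},"newtons":{"type":"number"}},"required":["series"]}

```bash
ls; mkdir -p pics; python3 - <<'E'
from cell import *
import cv2
s=sense();print({k:s[k] for k in('time','tool_pos','orientation','contact_force','opening')})
for n in('scene','top'):
    g=get_image(n);cv2.imwrite(f'pics/{n}0.png',g['pixels']);print(n,g['K'],g['eye'],g['attitude'])
E
```

```text
pics
{'time': 0.0, 'tool_pos': array([ 261.58645248, -594.05255772,  248.87227233]), 'orientation': array([-3.07174295e+00, -6.46548095e-01,  1.06055111e-03]), 'contact_force': array([0.10783193, 0.18117312, 0.70843361]), 'opening': 84.97538881110107}
scene [[397.50375251   0.         282.36461477]
 [  0.         397.50375251 206.69995239]
 [  0.           0.           1.        ]] [-108.87158423  519.14519202  728.54070739] [-1.13019591  2.21880763 -1.11985924]
top [[412.75593924   0.         272.48524247]
 [  0.         412.75593924 207.66175591]
 [  0.           0.           1.        ]] [ 521.25454985   24.29607681 1256.67302377] [-2.19640421  2.20872238 -0.06455987]
```

View pics/scene0.png

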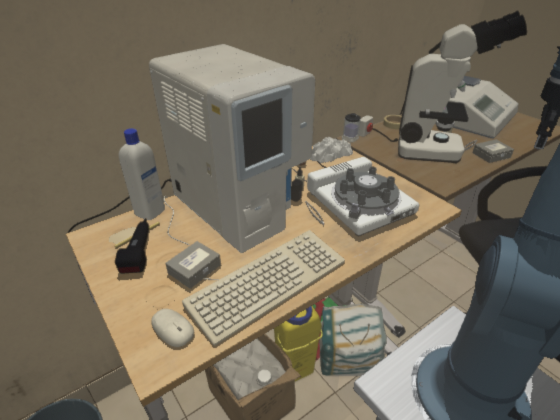

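View pics/top0.png

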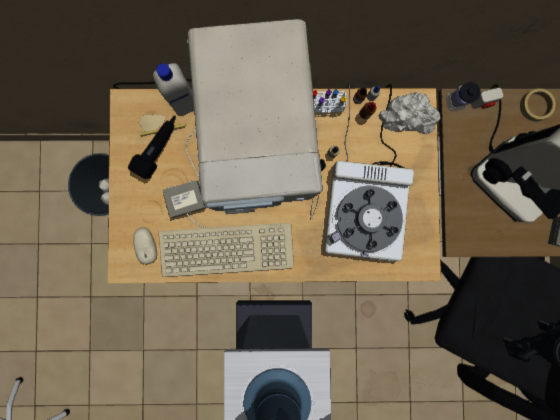

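The sampler is at about (370,217) in the top view and (365,195) in the scene view. I'll enlarge both crops.

```bash
cat > h.py <<'E'
import numpy as np, cv2
from scipy.spatial.transform import Rotation as R
def ray(g,u,v):
    d=np.linalg.inv(g['K'])@np.array([u,v,1.]); d=R.from_rotvec(g['attitude']).as_matrix()@d
    return np.array(g['eye']),d/np.linalg.norm(d)
def onz(g,u,v,z):
    e,d=ray(g,u,v); return e+d*(z-e[2])/d[2]
def proj(g,p):
    c=R.from_rotvec(g['attitude']).as_matrix().T@(np.array(p,float)-g['eye']); q=g['K']@c; return q[:2]/q[2]
def crop(g,u0,v0,w,h,s,fn):
    c=g['pixels'][v0:v0+h,u0:u0+w]; c=cv2.resize(c,None,fx=s,fy=s,interpolation=cv2.INTER_CUBIC)
    cv2.imwrite(fn,c)
E
python3 - <<'E'
from cell import *
from h import *
g=get_image('top');crop(g,315,150,110,120,5,'pics/t1.png')
g=get_image('scene');crop(g,290,140,140,100,5,'pics/s1.png')
E
```

```text
(no output)
```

View pics/t1.png

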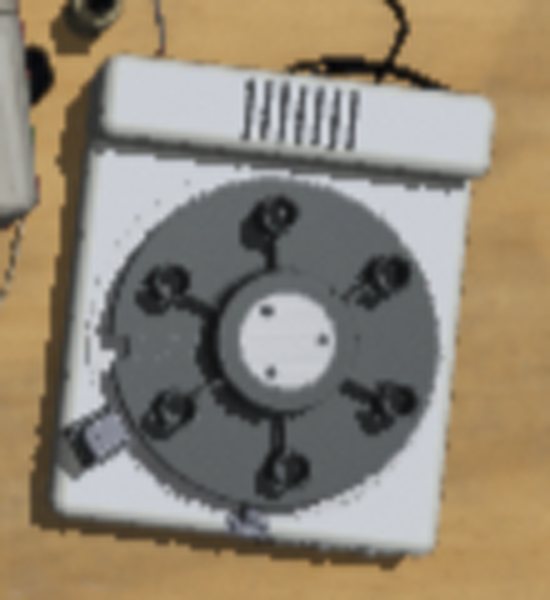

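View pics/s1.png

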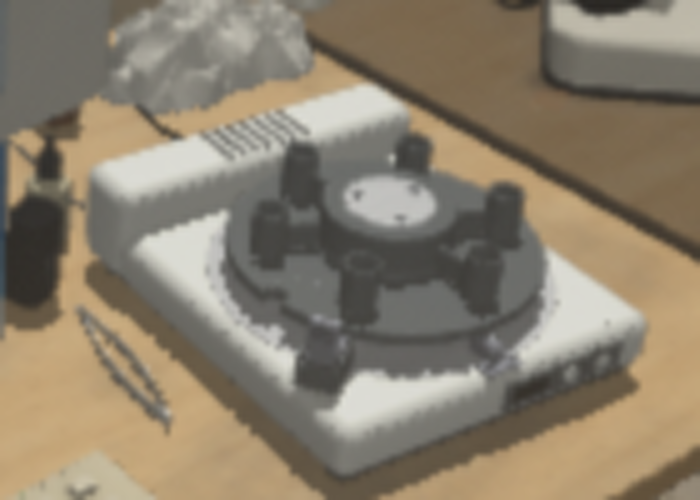

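Top crop: the notch is at the left edge (crop 118,348; full ≈338.6,219.6). The key's outer end is at the front (247,520; ≈364.4,254), the slide at the lower left (95,440), and the hub cap at (287,340). Now I'll measure these.

```bash
cat >> h.py <<'E'
def tri(ga,ua,gb,ub):
    a,d=ray(ga,*ua);b,e=ray(gb,*ub)
    M=np.stack([d,-e],1);t=np.linalg.lstsq(M,b-a,rcond=None)[0]
    p,q=a+t[0]*d,b+t[1]*e
    return (p+q)/2,np.linalg.norm(p-q)
def cap(g,box):
    u0,v0,w,h=box;c=g['pixels'][v0:v0+h,u0:u0+w];gr=cv2.cvtColor(c,cv2.COLOR_BGR2GRAY)
    gr=cv2.resize(gr,None,fx=4,fy=4,interpolation=cv2.INTER_CUBIC)
    _,m=cv2.threshold(gr,0,255,cv2.THRESH_OTSU)
    cs,_=cv2.findContours(m,cv2.RETR_EXTERNAL,cv2.CHAIN_APPROX_NONE)
    k=max(cs,key=cv2.contourArea);(x,y),ax,an=cv2.fitEllipse(cv2.convexHull(k))
    return (x+.5)/4-.5+u0,(y+.5)/4-.5+v0,np.array(ax)/4
E
python3 - <<'E'
from cell import *
from h import *
t=get_image('top');s=get_image('scene')
ct=cap(t,(358,204,29,28));cs=cap(s,(356,172,24,15));print(ct,cs)
print('tri',tri(t,ct[:2],s,cs[:2]))
c=onz(t,ct[0],ct[1],96);print('top@96',c,'scene@96',onz(s,cs[0],cs[1],96))
hsv=cv2.cvtColor(t['pixels'],cv2.COLOR_BGR2HSV)
# disc pixels
c_=t['pixels'][150:270,315:425]
for p in [(350,219),(365,235),(372,195),(338,219),(338,217),(338,222)]: print(p,t['pixels'][p[1],p[0]])
def P(u,v,z): return onz(t,315+(u+.5)/5-.5,150+(v+.5)/5-.5,z)
print('key end',P(247,528,56),'notch',P(118,348,60))
# housing edges at z=45: right edge, front edge
for n,(a,b) in dict(front=((70,508),(425,552)),right=((467,185),(437,535)),left=((92,160),(57,490))).items():
    A,B=P(*a,45),P(*b,45);d=B-A;print(n,A[:2],B[:2],np.degrees(np.arctan2(d[1],d[0])))
A,B=P(100,135,75),P(480,178,75);d=B-A;print('hump',np.degrees(np.arctan2(d[1],d[0])))
E
```

```text
(371.9621181488037, 217.6977367401123, array([19.3001709 , 19.53686714])) (367.46513843536377, 179.81907176971436, array([10.01996899, 18.67354012]))
tri (array([ 546.79167969, -269.63099959,   93.21173347]), np.float64(0.22306788204614367))
top@96 [ 546.80689691 -268.84358974   96.        ] scene@96 [ 543.85616704 -266.27002388   96.        ]
(350, 219) [101 100  97]
(365, 235) [90 89 85]
(372, 195) [63 62 59]
(338, 219) [91 88 87]
(338, 217) [89 87 85]
(338, 222) [99 98 94]
key end [ 438.94545981 -253.87549558   56.        ] notch [ 543.78782425 -179.56190964   60.        ]
front [ 450.53700613 -152.69180135] [ 423.49712422 -360.7918688 ] -97.40335797319155
right [ 639.270769   -390.15943292] [ 433.37011807 -368.05750791] 173.87317834309766
left [ 655.14870096 -168.23042209] [ 461.09151899 -145.19303897] 173.2298510601165
hump -96.74076604705638
```

```bash
python3 - <<'E'
from cell import *
from h import *
from scipy.optimize import least_squares
t=get_image('top');s=get_image('scene')
def T(u,v): return 315+(u+.5)/5-.5,150+(v+.5)/5-.5
def S(u,v): return 290+(u+.5)/5-.5,140+(v+.5)/5-.5
tops=[(278,213),(390,270),(396,398),(286,470),(170,408),(168,282)]
P=np.array([onz(t,*T(*p),98)[:2] for p in tops]);c=P.mean(0);print('sleeve centre',c,np.linalg.norm(P-c,axis=1))
a=np.degrees(np.arctan2(*(P-c).T[::-1]));print(a, 'mod60',np.mod(a,60))
print('scene notch@60..68',onz(s,*S(268,293),64),'scene key',onz(s,*S(495,350),57))
print('analyser base',onz(s,285,235,0),onz(s,240,243,0),'top@?',[onz(t,320,190,z) for z in(300,400)])
print(R.from_rotvec(sense()['orientation']).as_matrix().round(3))
# disc ellipse in top view: dark pixels
c_=t['pixels'][150:270,315:425].max(2);m=((c_<135)).astype(np.uint8)
m=cv2.morphologyEx(m,cv2.MORPH_OPEN,np.ones((5,5)))
cs,_=cv2.findContours(m,cv2.RETR_EXTERNAL,2);
for k in cs:
    if cv2.contourArea(k)>2000:
        e=cv2.fitEllipse(cv2.convexHull(k));print(e,cv2.contourArea(k),onz(t,e[0][0]+315,e[0][1]+150,68))
cv2.imwrite('pics/m.png',cv2.resize(m*255,None,fx=4,fy=4))
crop(t,330,225,45,40,14,'pics/t2.png')
E
```

```text
sleeve centre [ 547.06887824 -265.27889575] [71.69230231 73.41461182 72.07412197 72.99354971 73.8279527  71.5466663 ]
[   0.54085928  -57.79278109 -117.24626103 -178.947974    120.84643044
   62.51989271] mod60 [0.54085928 2.20721891 2.75373897 1.052026   0.84643044 2.51989271]
scene notch@60..68 [ 548.38124808 -177.29477858   64.        ] scene key [ 439.19469773 -249.82448855   57.        ]
analyser base [575.76918487  11.56944404   0.        ] [621.2101865  131.48490854   0.        ] top@? [array([607.47391039, -97.14411808, 300.        ]), array([598.46149356, -84.4501054 , 400.        ])]
[[ 0.915  0.403 -0.   ]
 [ 0.403 -0.915  0.   ]
 [ 0.    -0.    -1.   ]]
((52.99152374267578, 69.3266372680664), (66.34207153320312, 68.54679870605469), 48.1514892578125) 3449.0 [ 542.78614252 -264.34171559   68.        ]
```

View pics/t2.png

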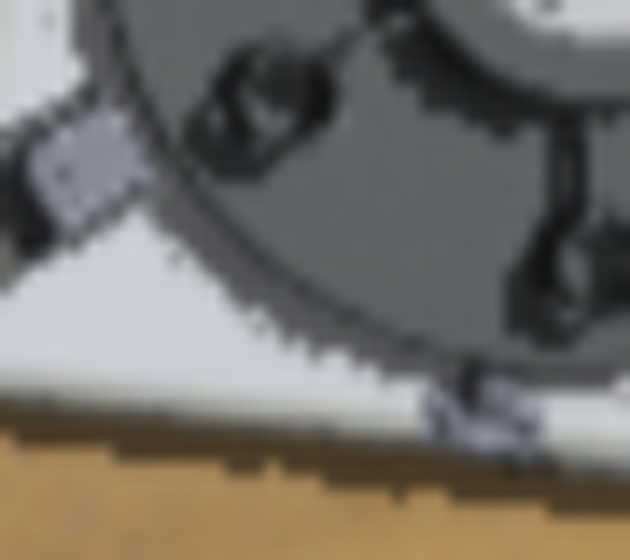

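Measurements agree well enough to act on:
- **Spindle:** about (546,−267.5).
- **Sampler yaw:** about −6.9°, from the housing edges and the key.
- **Notch:** at about 91.5° in the world, and it needs to reach 173°, so a turn of about +81.5° counter-clockwise.

I'll enter the gap at 212° with shut fingers and push the sleeve at 242°, keeping tool x tangential.

Call:
send_rows(series=[{"x": 25, "y": 32, "z": 0, "az": -0.16, "gripper": 1}, {"x": 50, "y": 64, "z": 0, "az": -0.32, "gripper": 1}, {"x": 75, "y": 97, "z": 0, "az": -0.48, "gripper": 1}, {"x": 100, "y": 129, "z": 0, "az": -0.64, "gripper": 1}, {"x": 125, "y": 161, "z": 0, "az": -0.8, "gripper": 1}, {"x": 150, "y": 194, "z": -15, "az": -0.96, "gripper": 1}, {"x": 175, "y": 226, "z": -40, "az": -1.12, "gripper": 1}, {"x": 200, "y": 258, "z": -65, "az": -1.28, "gripper": 1}, {"x": 223, "y": 289, "z": -90, "az": -1.43, "gripper": 1}, {"x": 223, "y": 289, "z": -100, "az": -1.43, "gripper": 1}], newtons=40)

```text
$.series[0]: bad value
```

```bash
python3 - <<'E'
from cell import *
from h import *
s=sense();print(s['time'],s['tool_pos'],s['contact_force'],s['opening'],s['qpos']);print(R.from_rotvec(s['orientation']).as_matrix().round(3))
t=get_image('top');crop(t,315,150,110,120,5,'pics/t3.png')
t=get_image('scene');crop(t,290,120,140,120,5,'pics/s3.png')
E
```

```text
0.4 [ 261.93111485 -594.76664905  250.06287664] [-0.93566413 -1.06693286  0.60385515] 85.33940071112902 [ 1.05821292  0.38305195  0.0438771   1.59813175 -0.01792501  1.16116205
 -0.04986782]
[[ 0.915  0.403 -0.   ]
 [ 0.403 -0.915  0.   ]
 [ 0.    -0.    -1.   ]]
```

View pics/t3.png

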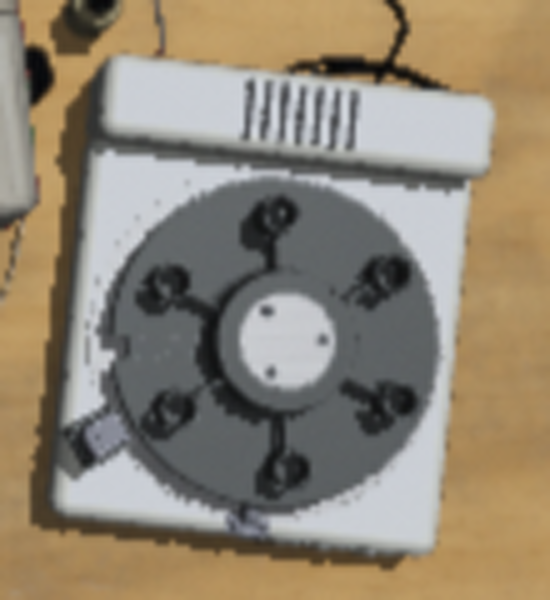

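View pics/s3.png

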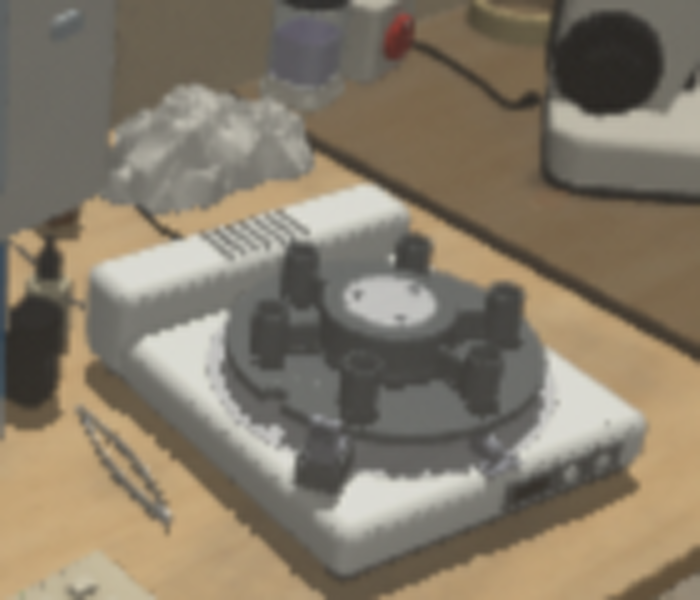

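The call was refused, because every row probably needs all the keys. The views are unchanged, so nothing moved. I'll resend with full rows.

Call:
send_rows(series=[{"x": 25, "y": 32, "z": 0, "ax": 0, "ay": 0, "az": -0.16, "gripper": 1}, {"x": 50, "y": 64, "z": 0, "ax": 0, "ay": 0, "az": -0.32, "gripper": 1}, {"x": 75, "y": 97, "z": 0, "ax": 0, "ay": 0, "az": -0.48, "gripper": 1}, {"x": 100, "y": 129, "z": 0, "ax": 0, "ay": 0, "az": -0.64, "gripper": 1}, {"x": 125, "y": 161, "z": 0, "ax": 0, "ay": 0, "az": -0.8, "gripper": 1}, {"x": 150, "y": 194, "z": -15, "ax": 0, "ay": 0, "az": -0.96, "gripper": 1}, {"x": 175, "y": 226, "z": -40, "ax": 0, "ay": 0, "az": -1.12, "gripper": 1}, {"x": 200, "y": 258, "z": -65, "ax": 0, "ay": 0, "az": -1.28, "gripper": 1}, {"x": 223, "y": 289, "z": -90, "ax": 0, "ay": 0, "az": -1.43, "gripper": 1}, {"x": 223, "y": 289, "z": -100, "ax": 0, "ay": 0, "az": -1.43, "gripper": 1}], newtons=40)

```text
time: 1.75
tool_pos: [487.1, -300.6, 148.6]
orientation: [-2.75, 1.514, 0.004]
contact_force: [-0.9, -0.1, -0.6]
opening: -0.3
```

```bash
python3 - <<'E'
from cell import *
from h import *
s=sense();print(s['time'],s['tool_pos'],s['contact_force'],s['opening'],s['qpos']);print(R.from_rotvec(s['orientation']).as_matrix().round(3))
t=get_image('top');crop(t,315,150,110,120,5,'pics/t4.png')
t=get_image('scene');crop(t,290,120,140,120,5,'pics/s4.png')
E
```

```text
1.75 [ 487.14324412 -300.64925652  148.64454524] [-0.86454733 -0.07665561 -0.56403454] -0.3093635664932742 [ 0.43900058  0.35234701  0.05106881  1.87449922 -0.02539845  0.91772992
 -2.07494594]
[[ 0.535 -0.845 -0.001]
 [-0.845 -0.535  0.003]
 [-0.003 -0.001 -1.   ]]
```

View pics/s4.png

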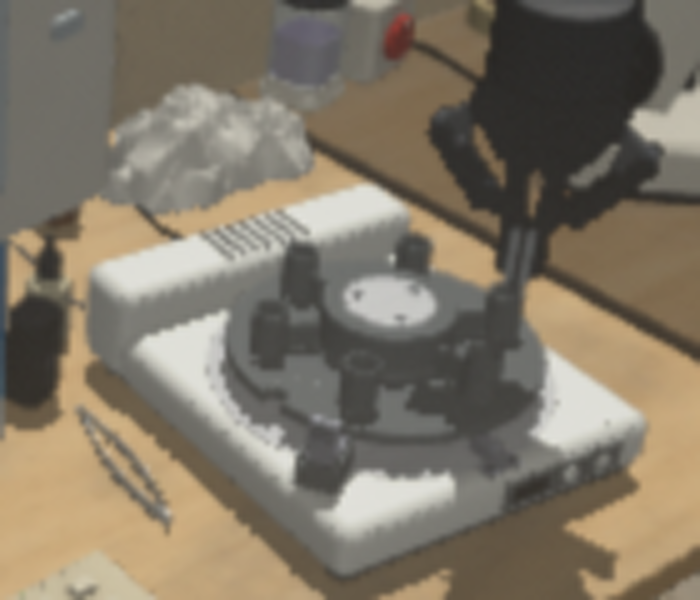

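View pics/t4.png

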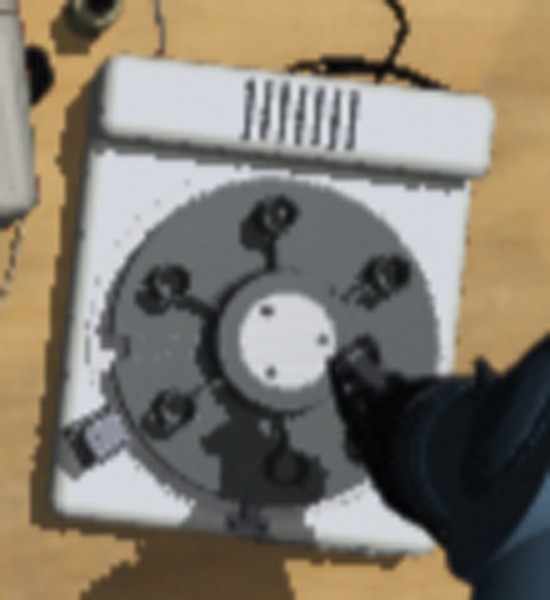

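The finger is above the gap, clear of the sleeves. Next I'll go straight down so the tip sits about 6 mm over the disc.

Call:
send_rows(series=[{"x": 0, "y": 0, "z": 0, "ax": 0, "ay": 0, "az": 0, "gripper": 1}, {"x": 0, "y": 0, "z": -25, "ax": 0, "ay": 0, "az": 0, "gripper": 1}, {"x": 0, "y": 0, "z": -45, "ax": 0, "ay": 0, "az": 0, "gripper": 1}, {"x": 0, "y": 0, "z": -56, "ax": 0, "ay": 0, "az": 0, "gripper": 1}, {"x": 0, "y": 0, "z": -56, "ax": 0, "ay": 0, "az": 0, "gripper": 1}])

```text
time: 2.48
tool_pos: [484.3, -306.8, 94.2]
orientation: [2.744, -1.529, -0.001]
contact_force: [0.7, -0.6, -0.9]
opening: 0.3
```

```bash
python3 - <<'E'
import numpy as np
c=np.array([546,-267.5]);p0=np.array([485,-305.9])
r0=np.hypot(*(p0-c));a0=np.degrees(np.arctan2(*(p0-c)[::-1]))%360;print(r0,a0)
for a in range(212,312,4):
    p=c+72*np.array([np.cos(np.radians(a)),np.sin(np.radians(a))]);print(a,(p-p0).round(1),'az',round(np.radians(a-212),3))
E
```

```text
72.08023307398499 212.19075125975291
212 [-0.1  0.2] az 0.0
216 [ 2.8 -3.9] az 0.07
220 [ 5.8 -7.9] az 0.14
224 [  9.2 -11.6] az 0.209
228 [ 12.8 -15.1] az 0.279
232 [ 16.7 -18.3] az 0.349
236 [ 20.7 -21.3] az 0.419
240 [ 25. -24.] az 0.489
244 [ 29.4 -26.3] az 0.559
248 [ 34.  -28.4] az 0.628
252 [ 38.8 -30.1] az 0.698
256 [ 43.6 -31.5] az 0.768
260 [ 48.5 -32.5] az 0.838
264 [ 53.5 -33.2] az 0.908
268 [ 58.5 -33.6] az 0.977
272 [ 63.5 -33.6] az 1.047
276 [ 68.5 -33.2] az 1.117
280 [ 73.5 -32.5] az 1.187
284 [ 78.4 -31.5] az 1.257
288 [ 83.2 -30.1] az 1.326
292 [ 88.  -28.4] az 1.396
296 [ 92.6 -26.3] az 1.466
300 [ 97. -24.] az 1.536
304 [101.3 -21.3] az 1.606
308 [105.3 -18.3] az 1.676
```

Call:
send_rows(series=[{"x": 2.8, "y": -3.9, "z": 0, "ax": 0, "ay": 0, "az": 0.07, "gripper": 1}, {"x": 5.8, "y": -7.9, "z": 0, "ax": 0, "ay": 0, "az": 0.14, "gripper": 1}, {"x": 9.2, "y": -11.6, "z": 0, "ax": 0, "ay": 0, "az": 0.21, "gripper": 1}, {"x": 12.8, "y": -15.1, "z": 0, "ax": 0, "ay": 0, "az": 0.28, "gripper": 1}, {"x": 16.7, "y": -18.3, "z": 0, "ax": 0, "ay": 0, "az": 0.35, "gripper": 1}, {"x": 20.7, "y": -21.3, "z": 0, "ax": 0, "ay": 0, "az": 0.42, "gripper": 1}, {"x": 25, "y": -24, "z": 0, "ax": 0, "ay": 0, "az": 0.49, "gripper": 1}, {"x": 29.4, "y": -26.3, "z": 0, "ax": 0, "ay": 0, "az": 0.56, "gripper": 1}, {"x": 34, "y": -28.4, "z": 0, "ax": 0, "ay": 0, "az": 0.63, "gripper": 1}, {"x": 38.8, "y": -30.1, "z": 0, "ax": 0, "ay": 0, "az": 0.7, "gripper": 1}])

```text
time: 3.72
tool_pos: [524.1, -336.7, 95.7]
orientation: [3.102, -0.49, 0.002]
contact_force: [0.0, 0.9, 0.5]
opening: -0.1
```

```bash
python3 - <<'E'
from cell import *
from h import *
s=sense();print(s['time'],s['tool_pos'],s['contact_force'],s['opening'],s['qpos'])
t=get_image('top');crop(t,315,150,110,120,5,'pics/t5.png')
t=get_image('scene');crop(t,290,120,140,120,5,'pics/s5.png')
E
```

```text
3.725 [ 524.14802282 -336.73256307   95.70330983] [0.00760471 0.87386844 0.51729546] -0.07063379627755803 [ 0.57673141  0.5065528  -0.09032043  1.77367383  0.05796821  0.86261373
 -1.42423983]
```

View pics/s5.png

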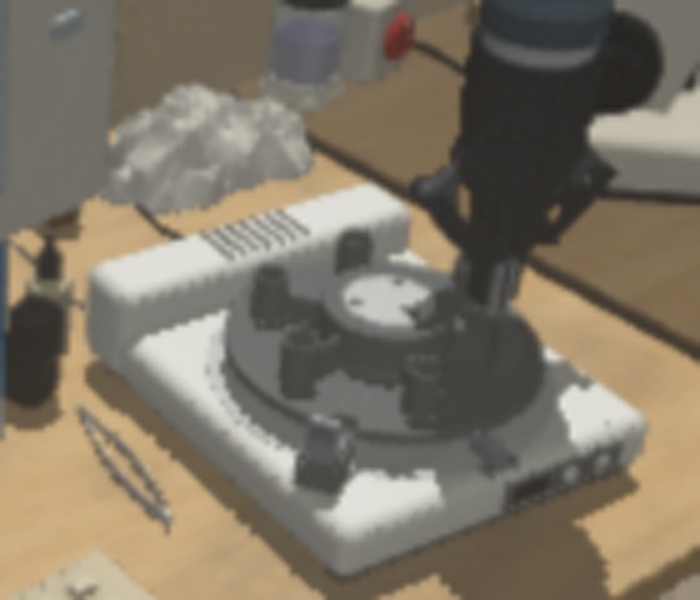

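The carousel is turning the right way under light force, and the notch has moved round to beside the slide (345,420 in the crop). I'll carry on to about 10° short of the target.

Call:
send_rows(series=[{"x": 4.8, "y": -1.4, "z": 0, "ax": 0, "ay": 0, "az": 0.07, "gripper": 1}, {"x": 9.7, "y": -2.4, "z": 0, "ax": 0, "ay": 0, "az": 0.14, "gripper": 1}, {"x": 14.7, "y": -3.1, "z": 0, "ax": 0, "ay": 0, "az": 0.21, "gripper": 1}, {"x": 19.7, "y": -3.5, "z": 0, "ax": 0, "ay": 0, "az": 0.28, "gripper": 1}, {"x": 24.7, "y": -3.5, "z": 0, "ax": 0, "ay": 0, "az": 0.35, "gripper": 1}, {"x": 29.7, "y": -3.1, "z": 0, "ax": 0, "ay": 0, "az": 0.42, "gripper": 1}, {"x": 34.7, "y": -2.4, "z": 0, "ax": 0, "ay": 0, "az": 0.49, "gripper": 1}, {"x": 39.6, "y": -1.4, "z": 0, "ax": 0, "ay": 0, "az": 0.56, "gripper": 1}, {"x": 44.4, "y": 0, "z": 0, "ax": 0, "ay": 0, "az": 0.63, "gripper": 1}, {"x": 49.2, "y": 1.7, "z": 0, "ax": 0, "ay": 0, "az": 0.7, "gripper": 1}])

```text
time: 5.08
tool_pos: [572.6, -335.1, 95.1]
orientation: [3.083, 0.601, -0.001]
contact_force: [-1.9, 1.2, 0.5]
opening: 0.4
```

```bash
python3 - <<'E'
from cell import *
from h import *
s=sense();print(s['time'],s['tool_pos'],s['contact_force'],s['qpos'])
t=get_image('top');crop(t,315,150,110,120,5,'pics/t6.png')
t=get_image('scene');crop(t,320,170,90,80,8,'pics/s6.png')
E
```

```text
5.075 [ 572.60868089 -335.10227209   95.05065589] [-1.93159887  1.18158909  0.52577037] [ 0.64784255  0.58383192 -0.23876275  1.66093978  0.16633854  0.91658642
 -0.84013863]
```

View pics/s6.png

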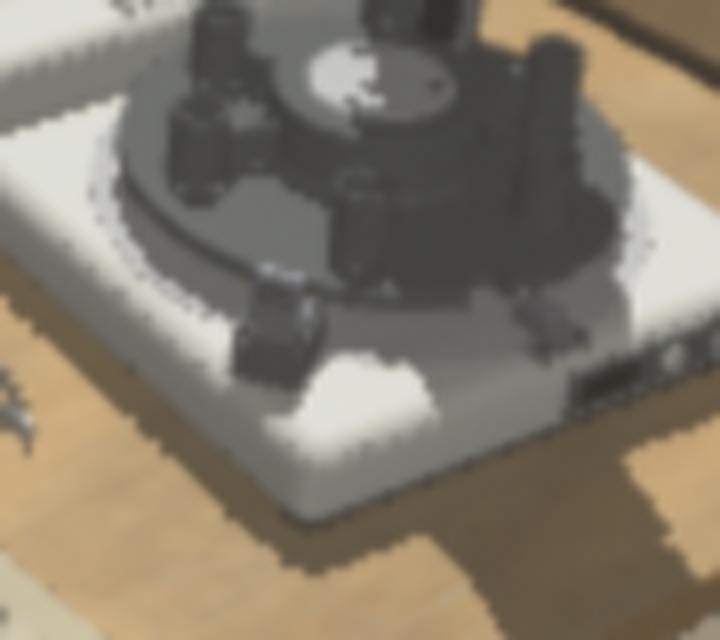

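View pics/t6.png

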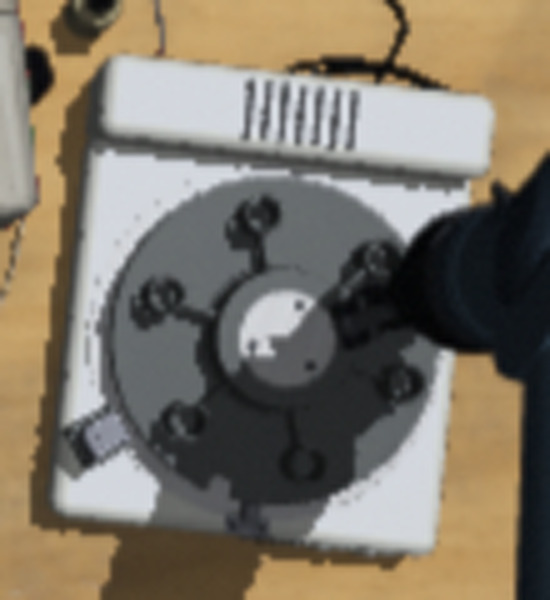

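The notch now shows at (212,490) in the top crop, with the key at (247,520). I'll compute the remaining angle from the notch and from the sleeves.

```bash
cat >> h.py <<'E'
def T(u,v): return 315+(u+.5)/5-.5,150+(v+.5)/5-.5
def ang(g,tops,z=98):
    P=np.array([onz(g,*T(*p),z)[:2] for p in tops]);c=P.mean(0)
    a=np.degrees(np.arctan2(*(P-c).T[::-1]));m=np.mod(a,60);m=np.where(m>45,m-60,m)
    return c,np.linalg.norm(P-c,axis=1).round(1),m.round(1),m.mean()
E
python3 - <<'E'
from cell import *
from h import *
t=get_image('top');print(ang(t,[(258,212),(375,257),(405,380),(303,462),(183,420),(160,297)]))
c=np.array([546,-267.5])
for n,p,z in(('notch',(212,490),66),('key',(247,522),57)):
    q=onz(t,*T(*p),z)[:2]-c;print(n,np.hypot(*q),np.degrees(np.arctan2(*q[::-1])))
E
```

```text
(array([ 548.28723512, -264.92090465]), array([72. , 70.6, 73.8, 70.7, 72.2, 71.7]), array([ 9.3,  9.9, 10.9,  9.2,  9.4, 11. ]), np.float64(9.955577930746665))
notch 91.71179105648942 157.02372531975664
key 104.43542627323406 172.4072561134564
```

Call:
send_rows(series=[{"x": 4.6, "y": 2.1, "z": 0, "ax": 0, "ay": 0, "az": 0.07, "gripper": 1}, {"x": 9, "y": 4.4, "z": 0, "ax": 0, "ay": 0, "az": 0.14, "gripper": 1}, {"x": 12.2, "y": 6.4, "z": 0, "ax": 0, "ay": 0, "az": 0.19, "gripper": 1}, {"x": 12.2, "y": 6.4, "z": 0, "ax": 0, "ay": 0, "az": 0.19, "gripper": 1}])

```text
time: 5.72
tool_pos: [585.2, -328.2, 94.6]
orientation: [3.013, 0.887, 0.0]
contact_force: [0.2, 0.3, 0.7]
opening: 0.1
```

```bash
python3 - <<'E'
from cell import *
from h import *
s=sense();print(s['time'],s['tool_pos'],s['contact_force'])
t=get_image('top');crop(t,315,150,110,120,5,'pics/t7.png');crop(t,345,235,40,25,18,'pics/t7b.png')
t=get_image('scene');crop(t,360,190,50,35,14,'pics/s7.png')
E
```

```text
5.725 [ 585.16941391 -328.23919031   94.58946362] [0.1827607  0.3073114  0.72082155]
```

View pics/s7.png

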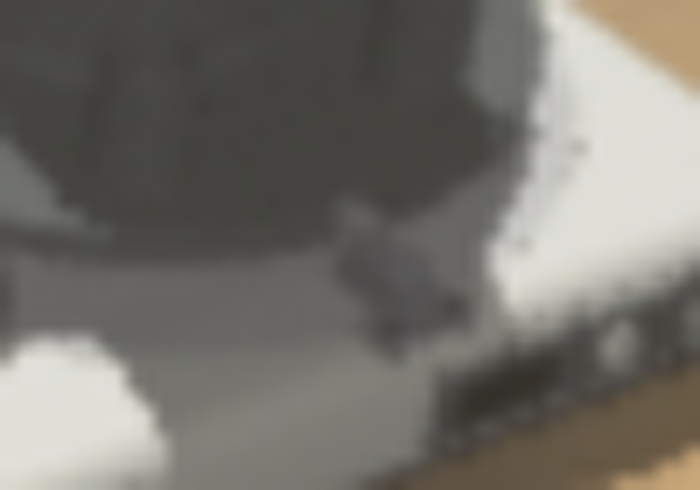

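View pics/t7b.png

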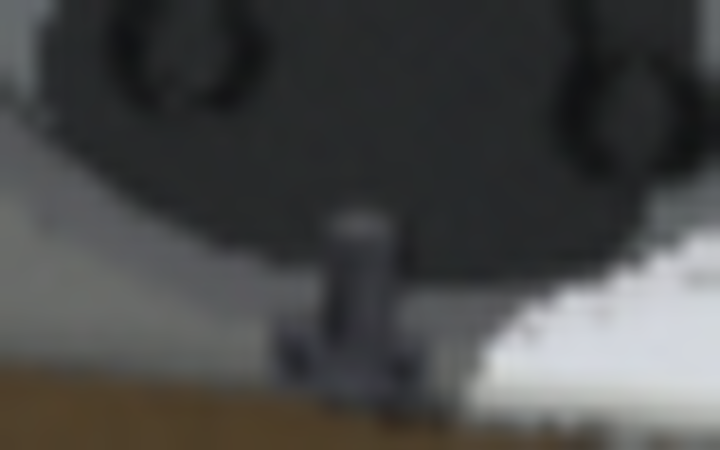

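View pics/t7.png

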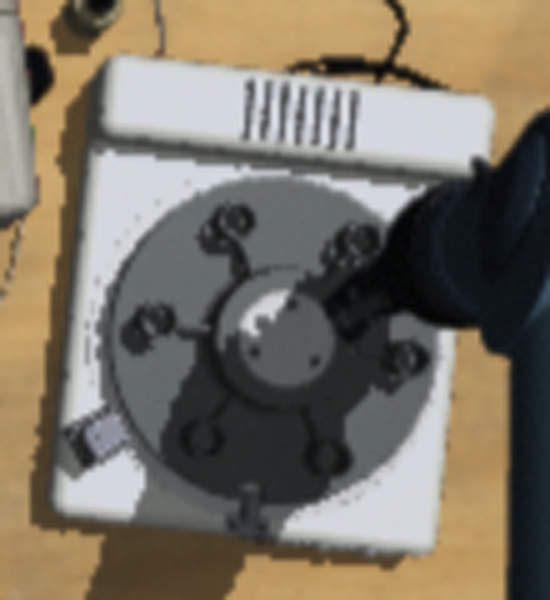

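```bash
python3 - <<'E'
from cell import *
from h import *
t=get_image('top');print(ang(t,[(233,220),(357,241),(409,358),(328,455),(202,436),(150,324)]))
# hough refinement of sleeve circles
u0,v0=325,180;im=t['pixels'][v0:v0+75,u0:u0+85];b=cv2.resize(im,None,fx=8,fy=8,interpolation=cv2.INTER_CUBIC)
b=cv2.createCLAHE(4,(4,4)).apply(cv2.cvtColor(b,cv2.COLOR_BGR2GRAY));cv2.imwrite('pics/c7.png',b)
b2=cv2.createCLAHE(6,(2,2)).apply(cv2.cvtColor(cv2.resize(t['pixels'][235:262,345:385],None,fx=18,fy=18,interpolation=cv2.INTER_LINEAR),cv2.COLOR_BGR2GRAY));cv2.imwrite('pics/c7b.png',b2)
for r in range(242,258): print(r,t['pixels'][r,355:378].max(1))
for yaw in (-5,-7,-9):
  k=R.from_euler('z',yaw,degrees=True)
  print(yaw,[proj(t,np.array([546,-267.5,0])+k.apply([-d,w,z])).round(1).tolist() for d,w,z in((92,0,58.5),(92,5,58.5),(92,-5,58.5),(92,7.5,68),(92,-7.5,68),(106,0,56))])
E
```

```text
(array([ 547.72515682, -264.44047826]), array([71.8, 70.8, 73.6, 70.4, 70.4, 73.7]), array([20.7, 20.9, 21.2, 21.7, 20.5, 23.2]), np.float64(21.36733702063962))
242 [41 43 42 42 43 43 43 42 42 43 43 41 43 43 42 43 43 41 42 41 34 23 22]
243 [41 43 42 42 43 43 43 41 42 43 42 43 43 43 42 41 42 42 41 42 41 30 24]
244 [43 42 42 43 43 43 42 43 41 42 44 41 42 42 43 42 43 41 43 40 41 38 27]
245 [43 43 42 43 43 43 42 41 43 42 44 42 43 43 42 42 43 43 41 42 41 41 39]
246 [43 42 43 42 41 42 43 43 47 53 55 45 43 42 42 42 43 43 42 41 42 41 42]
247 [52 45 42 43 43 42 41 45 61 78 79 64 39 42 42 43 42 43 42 42 40 41 41]
248 [84 66 50 46 45 42 44 45 51 59 62 61 38 42 44 42 44 43 43 41 42 42 42]
249 [93 89 85 83 70 54 52 54 49 50 58 57 35 41 41 40 42 42 43 43 42 44 45]
250 [94 92 94 93 90 86 86 82 48 51 60 55 45 44 47 46 47 48 54 55 63 80 89]
251 [ 96  94  93  94  93  93  91  87  44  52  63  59  70  82  83  84  83  85
  87 101 120 184 191]
252 [102 100  96  95  91  82  79  69  40  53  63  63  84  90  92  93  94  94
 121 181 194 206 208]
253 [102 104 103 101  97  71  71  67  42  53  61  61  77  84  92  94  96 123
 184 185 211 217 218]
254 [ 97  98  98  99  95  63  50  64  55  57  57  58  65  74  97  99 115 194
 214 212 219 221 221]
255 [ 89  91  91  91  88  68  46  58  64  64  64  53  46  70  96 102 125 201
 212 214 217 219 219]
256 [ 76  75  74  77  75  65  60  63  67  69  65  60  54  69  89 102 156 184
 189 193 196 196 199]
257 [ 74  74  75  77  76  72  72  67  56  57  54  45  51  57  66  91 137 149
 157 161 164 167 169]
-5 [[366.0, 249.9], [364.3, 249.8], [367.8, 250.0], [364.2, 249.9], [369.4, 250.3], [365.5, 254.7]]
-7 [[364.9, 249.8], [363.2, 249.6], [366.7, 250.0], [363.1, 249.7], [368.3, 250.3], [364.2, 254.6]]
-9 [[363.8, 249.7], [362.1, 249.4], [365.5, 249.9], [362.0, 249.4], [367.2, 250.2], [363.0, 254.4]]
```

View pics/c7.png

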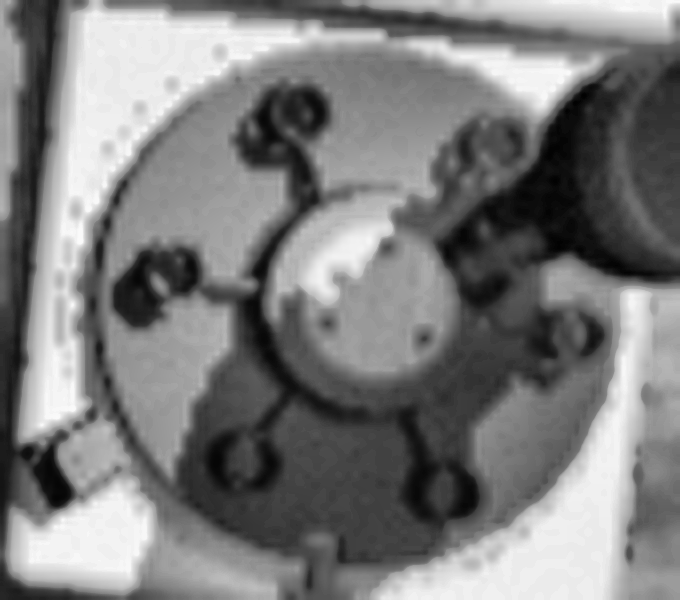

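View pics/c7b.png

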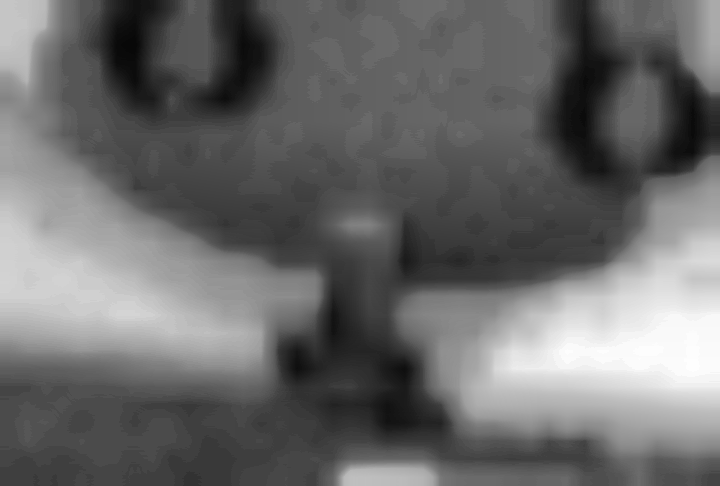

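In the top view the key's crest spans columns ~363.1–366.5, which matches a yaw of −7°. The notch spans ~362.5–367.7, about 1–1.5° short. The sleeves say 1.6°. I'll nudge it by that.

Call:
send_rows(series=[{"x": 0.8, "y": 0.5, "z": 0, "ax": 0, "ay": 0, "az": 0.014, "gripper": 1}, {"x": 1.7, "y": 1.1, "z": 0, "ax": 0, "ay": 0, "az": 0.028, "gripper": 1}, {"x": 1.7, "y": 1.1, "z": 0, "ax": 0, "ay": 0, "az": 0.028, "gripper": 1}, {"x": 1.7, "y": 1.1, "z": 0, "ax": 0, "ay": 0, "az": 0.028, "gripper": 1}])

```text
time: 6.38
tool_pos: [586.8, -326.8, 94.3]
orientation: [3.0, 0.933, -0.0]
contact_force: [-0.9, -0.8, 1.2]
opening: -0.4
```

```bash
python3 - <<'E'
from cell import *
from h import *
s=sense();print(s['time'],s['tool_pos'],s['contact_force'])
t=get_image('top')
for r in range(245,255): print(r,t['pixels'][r,359:373].max(1))
b=cv2.createCLAHE(4,(4,4)).apply(cv2.cvtColor(cv2.resize(t['pixels'][180:260,325:410],None,fx=7,fy=7,interpolation=cv2.INTER_CUBIC),cv2.COLOR_BGR2GRAY));cv2.imwrite('pics/c8.png',b)
E
```

```text
6.375 [ 586.81795492 -326.84225542   94.29242535] [-0.89967177 -0.77114889  1.21875852]
245 [43 42 43 43 43 44 41 43 42 43 41 42 44 42]
246 [44 43 44 43 43 44 48 48 45 41 42 43 43 43]
247 [43 42 42 44 45 62 77 78 60 41 42 42 43 41]
248 [45 42 45 42 44 55 62 69 70 46 43 43 42 42]
249 [70 53 52 47 44 51 58 61 71 46 41 44 43 42]
250 [90 86 84 71 47 51 63 61 72 52 49 49 47 47]
251 [93 92 92 83 45 51 63 61 76 82 83 85 84 87]
252 [ 91  82  80  70  41  52  63  64  86  91  93  92  95 120]
253 [ 99  71  70  66  41  54  60  62  78  83  92  93 110 187]
254 [ 95  63  49  62  55  58  59  57  66  75  96 100 120 207]
```

View pics/c8.png

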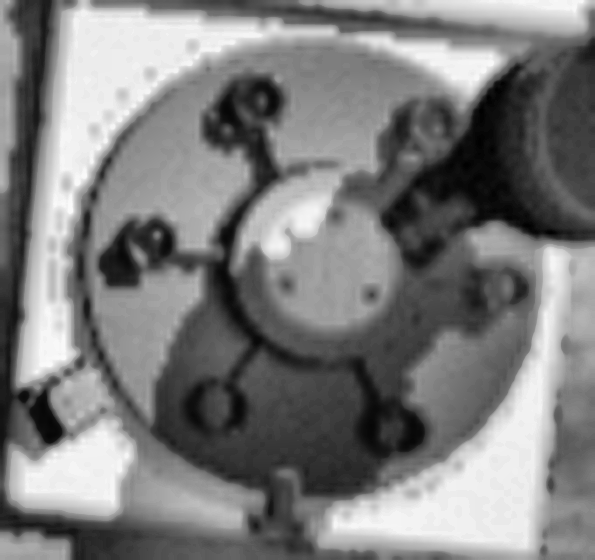

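The notch now spans ~363.4–368.4 at its inner end, against 363.3–368.5 predicted for alignment with the key. I'll back off from the sleeve, lift clear and move over the hub.

Call:
send_rows(series=[{"x": -2, "y": -1.4, "z": 0, "ax": 0, "ay": 0, "az": 0, "gripper": 1}, {"x": -5, "y": -3.5, "z": 0, "ax": 0, "ay": 0, "az": 0, "gripper": 1}, {"x": -5, "y": -3.5, "z": 0, "ax": 0, "ay": 0, "az": 0, "gripper": 1}, {"x": -5, "y": -3.5, "z": 20, "ax": 0, "ay": 0, "az": 0, "gripper": 1}, {"x": -5, "y": -3.5, "z": 50, "ax": 0, "ay": 0, "az": 0, "gripper": 1}, {"x": -20, "y": 25, "z": 55, "ax": 0, "ay": 0, "az": 0, "gripper": 1}, {"x": -41, "y": 59, "z": 50, "ax": 0, "ay": 0, "az": 0, "gripper": 1}, {"x": -41, "y": 59, "z": 40, "ax": 0, "ay": 0, "az": 0, "gripper": 1}, {"x": -41, "y": 59, "z": 30, "ax": 0, "ay": 0, "az": 0, "gripper": 1}, {"x": -41, "y": 59, "z": 30, "ax": 0, "ay": 0, "az": 0, "gripper": 1}])

```text
time: 7.68
tool_pos: [545.6, -269.0, 123.6]
orientation: [-3.0, -0.93, 0.002]
contact_force: [0.3, 0.0, -0.1]
opening: -0.2
```

```bash
python3 - <<'E'
from cell import *
from h import *
s=sense();print(s['time'],s['tool_pos'],s['contact_force'])
t=get_image('top')
for r in range(245,255): print(r,t['pixels'][r,359:373].max(1))
crop(t,315,150,110,120,5,'pics/t9.png')
t=get_image('scene');crop(t,310,110,110,120,5,'pics/s9.png')
E
```

```text
7.675 [ 545.56992273 -269.00356944  123.5974697 ] [ 0.26547722  0.00677189 -0.11658218]
245 [ 43  44  43  44  44  43  54 101 104 106 107 106 106 106]
246 [ 44  44  43  44  45  49  57 101 104 105 106 107 107 105]
247 [ 43  43  42  44  54  86  87  93  87  98 105 106 107 107]
248 [ 47  44  44  48  79  97  98  82  78  76 103 107 107 106]
249 [ 72  58  77  69  83  97 124 122  84  68 102 105 104 104]
250 [ 95 118 181 146  74  96 134 133  85  60  97  98  93  91]
251 [136 188 200 123  58 100 141 132  88  84  96  98 110 112]
252 [195 187 179  94  51 104 143 135 107 107 111 125 186 193]
253 [212 157 162 105  56  99 130 139 160 169 190 196 209 211]
254 [195 142 114 136  93 106 111 129 156 175 211 215 217 218]
```

View pics/s9.png

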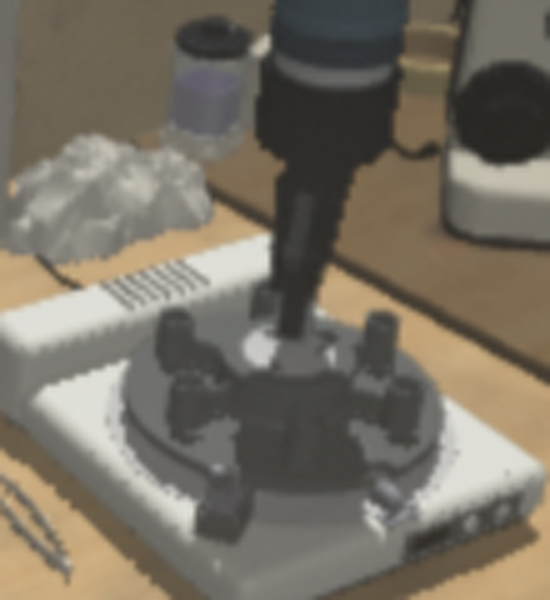

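View pics/t9.png

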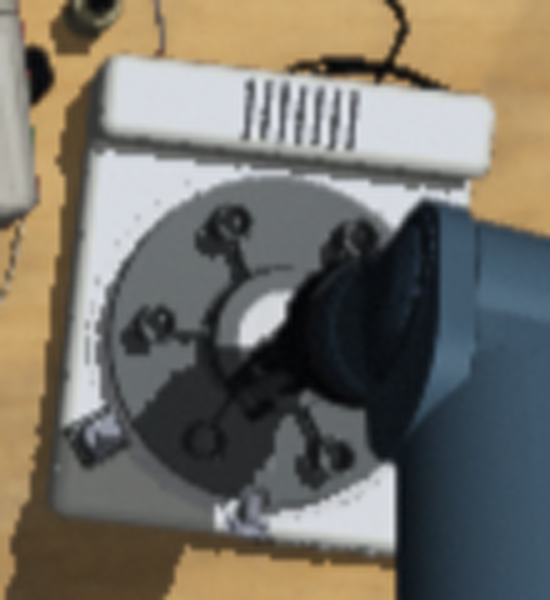

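The notch is still over the key after the retreat, with a gap visible on both sides (columns 363–368 at row 248), and the finger is centred over the hub. Now I'll press down in steps.

Call:
send_rows(series=[{"x": 0, "y": 1, "z": -5, "ax": 0, "ay": 0, "az": 0, "gripper": 1}, {"x": 0, "y": 1, "z": -8, "ax": 0, "ay": 0, "az": 0, "gripper": 1}, {"x": 0, "y": 1, "z": -10, "ax": 0, "ay": 0, "az": 0, "gripper": 1}, {"x": 0, "y": 1, "z": -11, "ax": 0, "ay": 0, "az": 0, "gripper": 1}, {"x": 0, "y": 1, "z": -12, "ax": 0, "ay": 0, "az": 0, "gripper": 1}, {"x": 0, "y": 1, "z": -12, "ax": 0, "ay": 0, "az": 0, "gripper": 1}])

```text
time: 8.52
tool_pos: [545.9, -266.8, 113.4]
orientation: [3.0, 0.933, -0.001]
contact_force: [-2.7, 0.3, 5.1]
opening: -0.2
```

Call:
send_rows(series=[{"x": 0, "y": 0, "z": -1, "ax": 0, "ay": 0, "az": 0, "gripper": 1}, {"x": 0, "y": 0, "z": -2, "ax": 0, "ay": 0, "az": 0, "gripper": 1}, {"x": 0, "y": 0, "z": -3, "ax": 0, "ay": 0, "az": 0, "gripper": 1}, {"x": 0, "y": 0, "z": -4, "ax": 0, "ay": 0, "az": 0, "gripper": 1}, {"x": 0, "y": 0, "z": -4, "ax": 0, "ay": 0, "az": 0, "gripper": 1}])

```text
time: 9.15
tool_pos: [545.9, -266.8, 109.4]
orientation: [3.0, 0.933, -0.001]
contact_force: [-2.7, 0.6, 5.3]
opening: -0.1
```

It has sunk below the key's crest height with only ~5 N, so the key is entering the notch. I'll keep pressing.

Call:
send_rows(series=[{"x": 0, "y": 0, "z": -1, "ax": 0, "ay": 0, "az": 0, "gripper": 1}, {"x": 0, "y": 0, "z": -2, "ax": 0, "ay": 0, "az": 0, "gripper": 1}, {"x": 0, "y": 0, "z": -3, "ax": 0, "ay": 0, "az": 0, "gripper": 1}, {"x": 0, "y": 0, "z": -4, "ax": 0, "ay": 0, "az": 0, "gripper": 1}, {"x": 0, "y": 0, "z": -4, "ax": 0, "ay": 0, "az": 0, "gripper": 1}])

```text
time: 9.78
tool_pos: [545.9, -266.8, 106.2]
orientation: [3.0, 0.932, -0.001]
contact_force: [-3.4, 1.4, 9.6]
opening: -0.0
```

Call:
send_rows(series=[{"x": 0, "y": 0, "z": -2, "ax": 0, "ay": 0, "az": 0, "gripper": 1}, {"x": 0, "y": 0, "z": -4, "ax": 0, "ay": 0, "az": 0, "gripper": 1}, {"x": 0, "y": 0, "z": -4, "ax": 0, "ay": 0, "az": 0, "gripper": 1}])

```text
time: 10.15
tool_pos: [546.0, -266.8, 106.0]
orientation: [3.0, 0.932, -0.004]
contact_force: [-11.0, 3.9, 27.4]
opening: 0.1
```

It reached a hard stop at tip height 87.0 mm, the seated height, with 27 N. I'll lift straight off and check.

Call:
send_rows(series=[{"x": 0, "y": 0, "z": 10, "ax": 0, "ay": 0, "az": 0, "gripper": 1}, {"x": 0, "y": 0, "z": 40, "ax": 0, "ay": 0, "az": 0.1, "gripper": 1}, {"x": -30, "y": 40, "z": 80, "ax": 0, "ay": 0, "az": 0.27, "gripper": 1}, {"x": -60, "y": 90, "z": 90, "ax": 0, "ay": 0, "az": 0.44, "gripper": 1}, {"x": -78, "y": 144, "z": 90, "ax": 0, "ay": 0, "az": 0.61, "gripper": 1}, {"x": -78, "y": 144, "z": 90, "ax": 0, "ay": 0, "az": 0.78, "gripper": 1}, {"x": -78, "y": 144, "z": 80, "ax": 0, "ay": 0, "az": 0.95, "gripper": 1}, {"x": -78, "y": 144, "z": 65, "ax": 0, "ay": 0, "az": 1.12, "gripper": 1}, {"x": -78, "y": 144, "z": 50, "ax": 0, "ay": 0, "az": 1.29, "gripper": 1}, {"x": -78, "y": 144, "z": 40, "ax": 0, "ay": 0, "az": 1.46, "gripper": 1}])

```text
time: 11.4
tool_pos: [467.4, -122.7, 139.4]
orientation: [-1.605, -2.699, 0.0]
contact_force: [0.5, -0.1, 0.4]
opening: -0.0
```

```bash
python3 - <<'E'
from cell import *
from h import *
s=sense();print(s['time'],s['tool_pos'],s['contact_force'],s['qpos']);print(R.from_rotvec(s['orientation']).as_matrix().round(3))
t=get_image('top')
crop(t,305,150,120,120,5,'pics/t10.png')
t=get_image('scene');crop(t,270,110,140,120,5,'pics/s10.png')
E
```

```text
11.4 [ 467.44455012 -122.71267796  139.35185614] [ 0.47047938 -0.08684358  0.40186513] [ 0.73904087  0.27163884 -0.62528539  2.06055369  0.20649652  0.87035493
  0.49475181]
[[-0.477  0.879 -0.001]
 [ 0.879  0.477  0.   ]
 [ 0.001 -0.    -1.   ]]
```

View pics/s10.png

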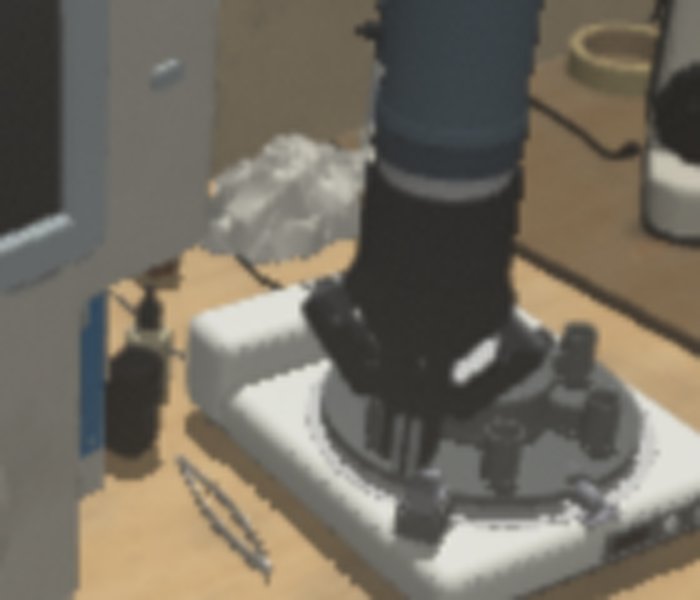

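View pics/t10.png

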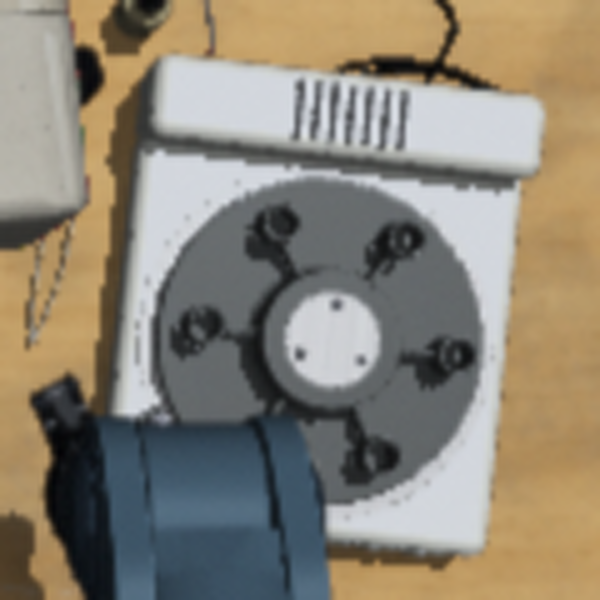

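The carousel has sunk and the notch encloses the key. Before descending I'll check the tab's bearing from the first pictures.

```bash
python3 - <<'E'
from cell import *
from h import *
t=get_image('top');s=get_image('scene')
c=np.array([546,-267.5])
for p,z in(((97,437),80),((80,448),85)):
    q=onz(t,*T(*p),z)[:2]-c;print(np.hypot(*q),np.degrees(np.arctan2(*q[::-1])))
t0=cv2.imread('pics/top0.png');t['pixels']=t0;crop(t,322,225,30,25,20,'pics/tab.png')
k=R.from_euler('z',-7,degrees=True)
def loc(r,w,z): return np.array([*c,0])+R.from_euler('z',118,degrees=True).apply([r,w,z])
for n,a in dict(tabtopOut=[(127,9,90),(127,-9,90)],tabtopIn=[(121,9,90),(121,-9,90)],guideend=[(130,13,66.5),(130,-13,66.5)]).items():
    print(n,[((proj(t,loc(*x))-[322,225]+.5)*20).round().tolist() for x in a])
E
```

```text
116.84046465614884 117.09782861933802
128.97564281121615 117.35621810608721
tabtopOut [[235.0, 354.0], [174.0, 241.0]]
tabtopIn [[272.0, 333.0], [211.0, 221.0]]
guideend [[204.0, 382.0], [118.0, 223.0]]
```

View pics/tab.png

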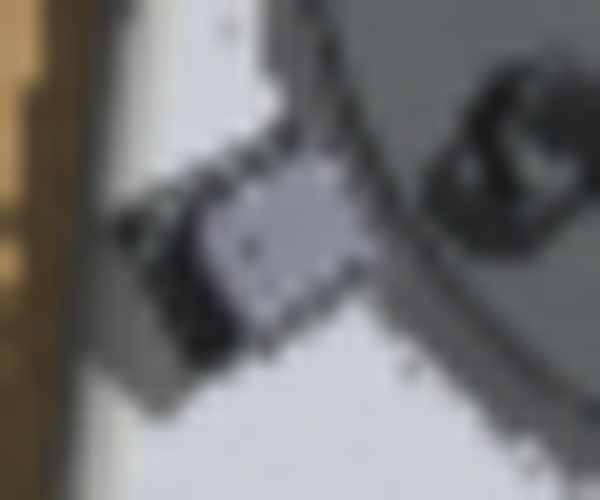

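The tab lies where predicted, within about 2–3 mm. I'll descend outside it, then push inward along 118° reversed.

Call:
send_rows(series=[{"x": 0, "y": 0, "z": -20, "ax": 0, "ay": 0, "az": 0, "gripper": 1}, {"x": 0, "y": 0, "z": -40, "ax": 0, "ay": 0, "az": 0, "gripper": 1}, {"x": 0, "y": 0, "z": -48, "ax": 0, "ay": 0, "az": 0, "gripper": 1}, {"x": 0, "y": 0, "z": -48, "ax": 0, "ay": 0, "az": 0, "gripper": 1}, {"x": 3.8, "y": -7.1, "z": -48, "ax": 0, "ay": 0, "az": 0, "gripper": 1}, {"x": 7.5, "y": -14.1, "z": -48, "ax": 0, "ay": 0, "az": 0, "gripper": 1}, {"x": 9.4, "y": -17.7, "z": -48, "ax": 0, "ay": 0, "az": 0, "gripper": 1}, {"x": 9.4, "y": -17.7, "z": -48, "ax": 0, "ay": 0, "az": 0, "gripper": 1}])

```text
time: 12.6
tool_pos: [477.6, -141.2, 92.5]
orientation: [1.615, 2.694, 0.0]
contact_force: [-0.0, -0.7, 0.7]
opening: -0.1
```

```bash
python3 - <<'E'
from cell import *
from h import *
s=sense();print(s['time'],s['tool_pos'],s['contact_force'])
t=get_image('scene');crop(t,310,150,100,90,7,'pics/s11.png')
E
```

```text
12.6 [ 477.60736671 -141.16102967   92.47365941] [-0.00177739 -0.70960302  0.74622419]
```

View pics/s11.png

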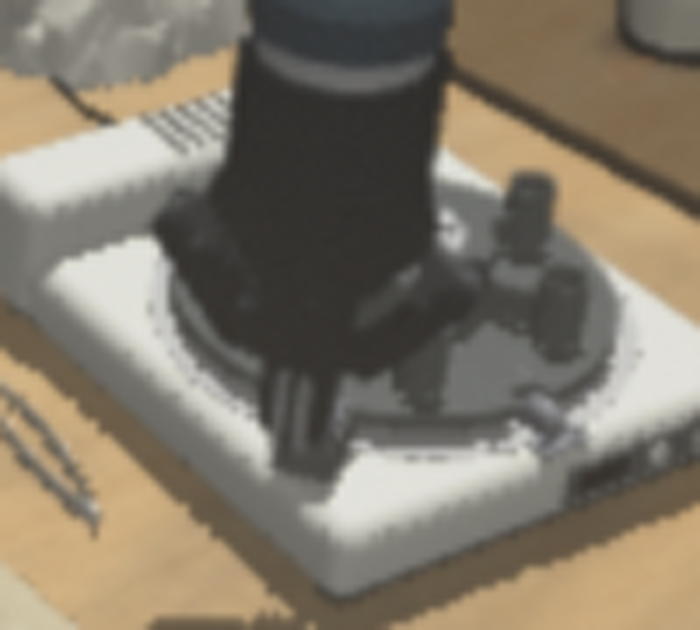

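The finger is in front of the tab at r≈144 with no contact yet. Next, the inward push.

Call:
send_rows(series=[{"x": 1.4, "y": -2.6, "z": 0, "ax": 0, "ay": 0, "az": 0, "gripper": 1}, {"x": 2.8, "y": -5.3, "z": 0, "ax": 0, "ay": 0, "az": 0, "gripper": 1}, {"x": 4.2, "y": -7.9, "z": 0, "ax": 0, "ay": 0, "az": 0, "gripper": 1}, {"x": 5.6, "y": -10.6, "z": 0, "ax": 0, "ay": 0, "az": 0, "gripper": 1}, {"x": 7, "y": -13.2, "z": 0, "ax": 0, "ay": 0, "az": 0, "gripper": 1}, {"x": 8.4, "y": -15.9, "z": 0, "ax": 0, "ay": 0, "az": 0, "gripper": 1}, {"x": 8.4, "y": -15.9, "z": 0, "ax": 0, "ay": 0, "az": 0, "gripper": 1}])

```text
time: 13.52
tool_pos: [486.0, -156.7, 92.2]
orientation: [1.614, 2.695, 0.0]
contact_force: [-0.0, 1.0, -0.6]
opening: 0.1
```

Call:
send_rows(series=[{"x": 0.9, "y": -1.8, "z": 0, "ax": 0, "ay": 0, "az": 0, "gripper": 1}, {"x": 1.9, "y": -3.5, "z": 0, "ax": 0, "ay": 0, "az": 0, "gripper": 1}, {"x": 1.9, "y": -3.5, "z": 0, "ax": 0, "ay": 0, "az": 0, "gripper": 1}])

```text
time: 13.9
tool_pos: [487.7, -160.1, 92.2]
orientation: [1.614, 2.695, 0.0]
contact_force: [-0.4, 0.7, -1.1]
opening: -0.3
```

Call:
send_rows(series=[{"x": 0.9, "y": -1.8, "z": 0, "ax": 0, "ay": 0, "az": 0, "gripper": 1}, {"x": 1.9, "y": -3.5, "z": 0, "ax": 0, "ay": 0, "az": 0, "gripper": 1}, {"x": 1.9, "y": -3.5, "z": 0, "ax": 0, "ay": 0, "az": 0, "gripper": 1}])

```text
time: 14.28
tool_pos: [488.3, -161.1, 92.2]
orientation: [-1.61, -2.693, -0.001]
contact_force: [-3.9, 5.5, 5.1]
opening: 0.0
```

```bash
python3 - <<'E'
from cell import *
from h import *
s=sense();print(s['time'],s['tool_pos'],s['contact_force'])
t=get_image('scene');crop(t,310,150,100,90,7,'pics/s12.png')
E
```

```text
14.275 [ 488.29547515 -161.13414052   92.21208447] [-3.92574081  5.45447349  5.13781254]
```

View pics/s12.png

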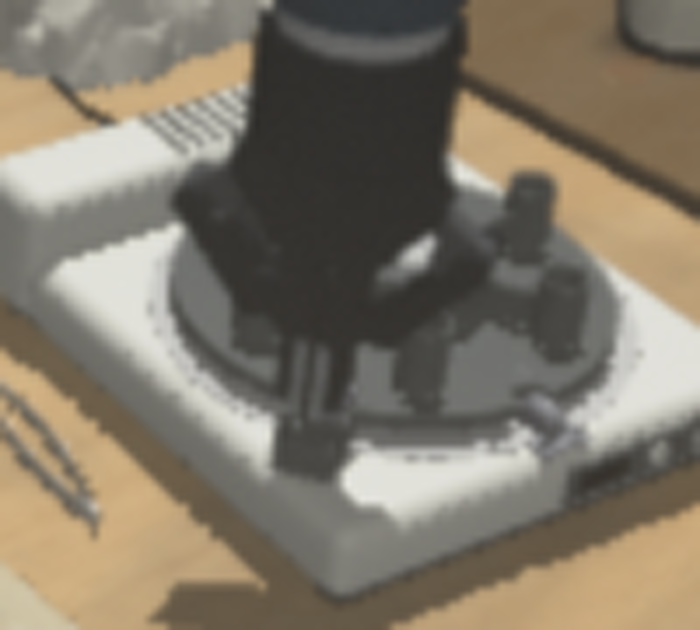

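It stopped at r≈121, where the expected end position is 122 (being blocked at 6 mm would have left it at 132), with the force rising. A firmer push will confirm the end stop, then I'll retreat.

Call:
send_rows(series=[{"x": 0.7, "y": -1.3, "z": 0, "ax": 0, "ay": 0, "az": 0, "gripper": 1}, {"x": 1.2, "y": -2.2, "z": 0, "ax": 0, "ay": 0, "az": 0, "gripper": 1}, {"x": 1.2, "y": -2.2, "z": 0, "ax": 0, "ay": 0, "az": 0, "gripper": 1}])

```text
time: 14.7
tool_pos: [488.4, -161.2, 92.1]
orientation: [-1.606, -2.69, -0.001]
contact_force: [-7.4, 8.3, 8.7]
opening: 0.3
```

Call:
send_rows(series=[{"x": -5, "y": 9, "z": 0, "ax": 0, "ay": 0, "az": 0, "gripper": 1}, {"x": -12, "y": 23, "z": 0, "ax": 0, "ay": 0, "az": 0, "gripper": 1}, {"x": -14, "y": 27, "z": 10, "ax": 0, "ay": 0, "az": 0, "gripper": 1}, {"x": -14, "y": 27, "z": 50, "ax": 0, "ay": 0, "az": 0, "gripper": 1}, {"x": -14, "y": 27, "z": 100, "ax": 0, "ay": 0, "az": 0, "gripper": 1}, {"x": -14, "y": 27, "z": 150, "ax": 0, "ay": 0, "az": 0, "gripper": 1}, {"x": -30, "y": -20, "z": 160, "ax": 0, "ay": 0, "az": 0, "gripper": 1}, {"x": -50, "y": -70, "z": 160, "ax": 0, "ay": 0, "az": 0, "gripper": 1}, {"x": -70, "y": -120, "z": 160, "ax": 0, "ay": 0, "az": 0, "gripper": 1}, {"x": -90, "y": -170, "z": 160, "ax": 0, "ay": 0, "az": 0, "gripper": 1}])

```text
time: 15.95
tool_pos: [400.0, -337.5, 253.5]
orientation: [1.612, 2.694, -0.002]
contact_force: [0.9, -0.3, 0.2]
opening: 0.1
```

Call:
send_rows(series=[{"x": -20, "y": -50, "z": 0, "ax": 0, "ay": 0, "az": 0, "gripper": 1}, {"x": -40, "y": -100, "z": 0, "ax": 0, "ay": 0, "az": 0, "gripper": 1}, {"x": -60, "y": -150, "z": 0, "ax": 0, "ay": 0, "az": 0, "gripper": 1}, {"x": -80, "y": -200, "z": 0, "ax": 0, "ay": 0, "az": 0, "gripper": 1}, {"x": -100, "y": -240, "z": 0, "ax": 0, "ay": 0, "az": 0, "gripper": 1}, {"x": -100, "y": -240, "z": 0, "ax": 0, "ay": 0, "az": 0, "gripper": 1}])

```text
time: 16.7
tool_pos: [295.4, -580.5, 252.5]
orientation: [-1.626, -2.688, 0.006]
contact_force: [-0.4, -0.6, -0.9]
opening: 0.0
```

```bash
python3 - <<'E'
from cell import *
from h import *
s=sense();print(s['time'],s['tool_pos'],s['contact_force'])
t=get_image('top');crop(t,315,150,110,120,5,'pics/t13.png');cv2.imwrite('pics/t13f.png',t['pixels'])
s=get_image('scene');crop(s,290,140,140,100,5,'pics/s13.png');cv2.imwrite('pics/s13f.png',s['pixels'])
ct=cap(t,(358,204,29,28));cs=cap(s,(356,172,24,20));p,e=tri(t,ct[:2],s,cs[:2]);print('cap',p,e)
for n,g in(('top',t),('scene',s)):
    d=cv2.absdiff(cv2.imread(f'pics/{n}0.png'),g['pixels']).max(2)>40
    k,_,st,ce=cv2.connectedComponentsWithStats(cv2.morphologyEx(d.astype(np.uint8),cv2.MORPH_OPEN,np.ones((2,2))))
    print(n,[(*st[i],) for i in range(1,k) if st[i][4]>8])
E
```

```text
16.7 [ 295.37317932 -580.53186361  252.53761991] [-0.44401696 -0.59642653 -0.86992561]
cap [ 547.62939758 -269.29835173   83.92181088] 0.2265281754828904
top [(np.int32(355), np.int32(190), np.int32(20), np.int32(17), np.int32(164)), (np.int32(379), np.int32(196), np.int32(12), np.int32(9), np.int32(65)), (np.int32(388), np.int32(202), np.int32(11), np.int32(11), np.int32(71)), (np.int32(343), np.int32(204), np.int32(13), np.int32(10), np.int32(72)), (np.int32(342), np.int32(214), np.int32(3), np.int32(8), np.int32(20)), (np.int32(346), np.int32(214), np.int32(5), np.int32(5), np.int32(18)), (np.int32(386), np.int32(219), np.int32(15), np.int32(8), np.int32(64)), (np.int32(402), np.int32(218), np.int32(2), np.int32(8), np.int32(16)), (np.int32(336), np.int32(221), np.int32(3), np.int32(4), np.int32(10)), (np.int32(384), np.int32(227), np.int32(18), np.int32(11), np.int32(101)), (np.int32(340), np.int32(230), np.int32(15), np.int32(9), np.int32(79)), (np.int32(331), np.int32(235), np.int32(8), np.int32(8), np.int32(40)), (np.int32(367), np.int32(235), np.int32(6), np.int32(16), np.int
[... 1288 characters left out ...]
(193), np.int32(6), np.int32(5), np.int32(20)), (np.int32(359), np.int32(200), np.int32(6), np.int32(6), np.int32(19)), (np.int32(368), np.int32(200), np.int32(6), np.int32(6), np.int32(25)), (np.int32(353), np.int32(221), np.int32(5), np.int32(2), np.int32(10)), (np.int32(506), np.int32(234), np.int32(14), np.int32(11), np.int32(63)), (np.int32(498), np.int32(246), np.int32(4), np.int32(10), np.int32(24)), (np.int32(474), np.int32(292), np.int32(3), np.int32(4), np.int32(9)), (np.int32(543), np.int32(358), np.int32(5), np.int32(5), np.int32(18)), (np.int32(531), np.int32(369), np.int32(19), np.int32(51), np.int32(682)), (np.int32(522), np.int32(415), np.int32(8), np.int32(5), np.int32(20))]
```

View pics/s13.png

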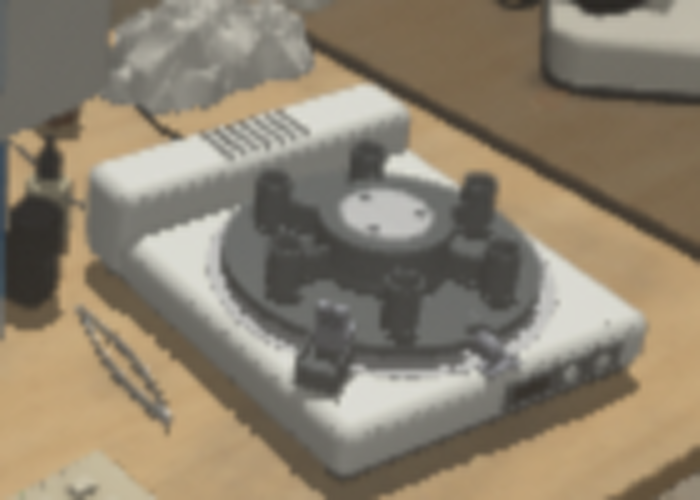

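View pics/t13.png

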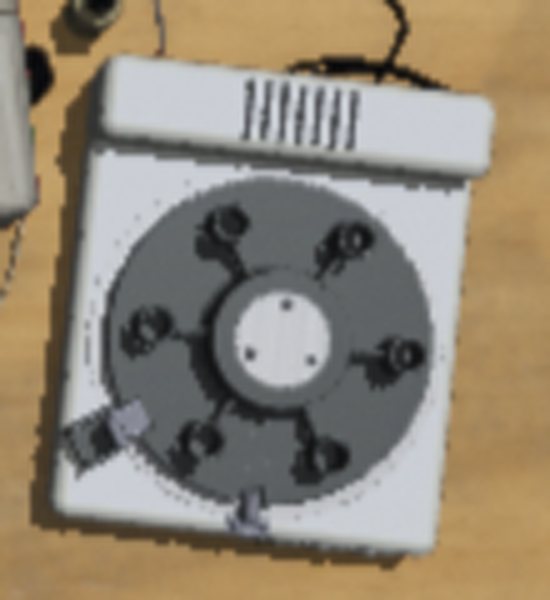

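The final pictures show the following:
- **Key and notch:** the key sits in the notch (top crop 250,505).
- **Seating:** the cap dropped from 93.2 to 83.9 mm in triangulation, or 9.3 mm against the expected 9.
- **Slide:** its toe is over the rim (130,420).
- **Everything else:** image changes are confined to the carousel, the slide and the robot itself.

I'll hand it in.

```bash
python3 -c "
from cell import *
print(sign_off())"
```

```text
the job is handed in; nothing more can be done
None
```

The carousel is turned onto its key and seated, and the hold-down slide is fully in. I handed the job in at about 17 s, with the arm back out over its start side and touching nothing.

- **Turning:** I pushed one sleeve with the shut fingertips, about 81° counter-clockwise, until the notch stood over the key. I backed off before lifting, and the top view then put the notch within about 0.5° of the key.
- **Seating:** I pressed the centre of the hub. It sank at about 5 N and stopped hard with the fingertip at 87.0 mm, the seated height, at 27 N. The two cameras show the cap 9.3 mm lower, against 9 mm expected.
- **Slide:** I pushed the thumb tab in until it stopped within about 1 mm of the expected end of travel. A firmer push of about 14 N moved it only 0.1 mm more, and the last picture shows the toe over the rim.
- **Rest of the desk:** comparing the first and last images showed changes only at the carousel, the slide and the robot.

**Disagreements:** my first move call was refused because its rows lacked the zero turn values, and nothing moved. Before the final nudge, my estimates of the remaining turn ranged from about 1° to 2.3°, so I nudged 1.6° and checked it in the top view. The cameras put the cap about 3 mm below its stated height both before and after pressing, so I relied on the drop instead.

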